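# Index the plant stand to its loading click and hang the potted cactus

### The arm

A 6-joint arm with a two-finger parallel gripper is mounted at the origin on the work surface. World frame = base frame: x ahead of the robot, y to its left, z up, the work surface at z = 0. Lengths are in mm, angles in degrees, forces in N, time in s.
With the tool pointing down it reaches from about 350 to 775 mm from the base axis. Payload 7.3 kg.
Tool frame: the origin (TCP) lies midway between the tips of the shut fingers; the grasp point (between the pads) lies 19 mm behind it; z points along the fingers, y is the line along which they close (so a half turn about z gives the same grasp; the last joint's range is limited). The gripper opens to 92 mm and grips with 3 to 60 N. Pads are 19 mm wide; open, the fingers measure 130 mm over their backs; the gripper's body (75 mm by 190 mm) begins 47 mm behind the grasp point.
Start: joints at [-82.219, 19.595, 87.324, -0, 73.075, -8.365], TCP at [146.017, -504.305, 226.741] pointing down, gripper open.
Joint ranges: [-145.02, 145.02], [-44.19, 115.74], [2.07, 154.8], [-57.11, 237.11], [16.16, 152.29], [-177.93, 177.93]. Speed limits (degrees/s): [147.25, 147.25, 180, 180, 180, 180].

### API

Orientations are given as [roll, pitch, yaw] about the fixed x, y, z axes, in that order (R = Rz(yaw) Ry(pitch) Rx(roll)).
In Python, from cell import r gives the robot as it stands.
- The arm moves only by the tool drive_tool, never from a script. Its argument "increments" is a list of rows, each a list of 4 numbers: the shift along the world's x, y, z as a fraction of full scale, then the turn about the world's z as a fraction of full scale. In form: [[x, y, z, roll], ...]. A call has 1 to 8 rows; each row shifts and turns the commanded pose from where the row before left it; what a row does not reach is not made up. Full scale, the value 1, is 0.04 m for a shift and 30 degrees for a turn. A row lasts 1/8 s, in which the tool goes at most 62.5 mm and 10.7 degrees, less where a joint would pass 70% of its speed; a pose out of reach is approached as far as the arm can. A call with a number of a shift or a turn outside -1 to 1 is refused whole. A call with a gripper value outside its range is refused whole. "grip" is the closure, from 0 (fully open) to 1 (shut), set as the call begins (left out, the last holds). The fingers move at their own pace and stop on an object; "grip_force" is the grip in N (left out, the last holds). Time passes only in rows, so rows that do not move let the fingers close. It gives the time, the measured TCP pose, the force, the opening and the grip force at its end, in the units of the state.
- r.state(): the state, without advancing time (a new reading comes with each control period).
- r.snapshot(name): name is "side" or "top"; returns a dict with "color" (384x512x3 uint8, blue, green, red), "camera_matrix" (3x3 intrinsics, pixels), "k1" (the pictures are not rectified: a ray, as slopes to the right and down, at radius r is drawn at 1 + k1 r^2 times it, then the intrinsics apply), "extrinsics" (4x4, takes a point from world to camera coordinates). Camera axes: x right, y up, looking along -z (the intrinsics and any distortion apply to the point x, -y, -z); pixel columns grow to the right and rows downward; lengths in mm; the calibration is good to about 2 mm. A picture is of the moment at which its call begins. There is no depth.
- r.job_done(): hands the job in; it is judged then, once.
The state is a dict: "time_s": time; "joint_pos": joint angles; "joint_velocities": joint speeds; "effort": joint torques, N m; "tcp_pos": TCP position; "eef_rot": TCP orientation; "contact_force": force on the tool from outside, world axes, zero at the start; "moment": the same for the moment, N m; "gripper_width": opening from 0.0 (shut) to 1.0 (fully open); "grip_force": force on a finger pad.
Only numpy, scipy, OpenCV 4.12 (cv2) and the standard library are available. Lean on these libraries where they do the work, as an engineer would, in place of code of your own. Each camera call takes 0.05 s, during which the arm holds its last target. There are 200 camera calls.

### The job

The plant stand has one unmarked loading position, where a spring clicks in and holds it with the hook roughly towards the robot's right: using its wooden peg, turn the stand clockwise (seen from above) until you feel it click, and leave it in the click. Then hang the little metal pail with the cactus by its bail on the stand's twin-prong hook and let go, the pail upright all the while. Leave everything else on the bench where it stands.

Things in the scene. Friction and masses are not known exactly. Their poses are not given: they have to be found in the camera images.
- axis (a point): Point on the upright turning axis of the plant stand, level with the upper face of its round plywood top (45 mm above the bench, 230 mm diameter, 14 mm thick, over a round steel foot fixed to the bench). The frame is the fixed foot's: its yaw shows how the foot is turned, z up. A dark steel post 18 mm thick stands on the axis, to 229 mm above the bench.
- peg (a point): Upright round wooden peg on the stand's top, for turning it: 18 mm diameter, from 45 to 105 mm above the bench, 95 mm from the turning axis, on the far side of the axis from the hook. The point is on its centreline 85 mm above the bench and turns with the stand; x points across the axis towards the hook side, z up.
- hook (a point): Where the middle of the bail's bar rests: 92 mm from the axis, 222 mm above the bench, turning with the stand; x radially outward, z up. The hook is two parallel steel prongs (8 mm bar), 32 mm either side of it, joined at the post; tops 229 mm high, dipping to a level seat 217 mm high at 78 to 106 mm radius, rising to tips 116 mm out, 244 mm high. The bar lies across both; the pail hangs below.
- stand (a joint): Angle of the stand on its foot, rad, growing clockwise seen from above. At 0 the hook points along the foot frame's x; end stops at -0.6 and 2.4. Drag about 1.3 N at the peg. The single click lies at pi/2 give or take 0.3 rad, set by hand: it must be felt. It draws in within 0.1 rad of its middle; climbing out takes about 13 N at the peg.
- click (a joint): Travel of the stand's click spring, hidden inside the foot, m: about 0.001 while it rides outside the notch, 0.007 when it has dropped fully into the notch (more than 0.0045 counts). Not visible; it is felt at the peg as a short forward pull, then a firm hold.
- pail: Small metal plant pail with a round green cactus, 0.2 to 0.4 kg: 80 mm across the rim, 60 mm the base, 70 mm high, cactus to 100 mm. Its stiff, fixed wire bail has a straight level wooden top bar along y, 108 long, 12 wide, 10 high, its middle 140 mm above the base (legs at +-50 mm). The only pot with a bail. Origin at the centre of its underside, y along the top bar, z up.
- bail (a point): The middle of the pail's top bar, at its centre, 140 mm above the underside; y along the bar, z up.
- cactus_pot: Bystander: black plastic pot with a cactus, 80 mm across, 96 mm high, no handle. Origin at the centre of its underside.
- zinc_pot: Bystander: metal pot with a cactus, like the pail but without a bail, 80 mm across, 96 mm high. Origin at the centre of its underside.
- pot_stack: Bystander: stack of black pots, 85 mm across, 118 mm high. Origin at the centre of its underside.
- small_carton: Bystander: closed carton 80 x 120 x 45 mm. Origin at the centre of its underside.
- tape_roll: Bystander: roll of tape lying flat, 100 mm across, 45 mm high. Origin at the centre of its underside.
- trowel: Bystander: hand trowel lying flat, 290 mm long, 26 mm high. Origin near its middle, x along it towards the blade.
- spray: Bystander: clear bottle, 64 mm across, 170 mm high. Origin at the centre of its underside.

How it is judged:
By the outcome, as a careful person would: the job done as asked, in the order asked, and still so for the second after the job is handed in, with the robot touching nothing.
It also fails if it takes over 72 s, if anything falls off the work surface, if the arm or the gripper's body presses on something with over 40 N, if the wrist force passes 120 N, or if a joint passes its speed limit or range.

## Working session

There is one attempt and no reset: what is moved stays moved. The work goes in short steps, Python scripts to look and compute and a tool call to move; the robot and the scene stay as the last step left them, time stands still between calls to the robot, and variables do not carry over. Pictures are saved under pics/ and viewed, at most 10 in all, crops included, and the job is handed in when it is done.

Besides the shell and the picture viewer there is one more tool, called in YAML: its name, and indented under it one key for each argument. drive_tool: Moves the arm, as the interface text tells. Its arguments: {"type":"object","properties":{"increments":{"type":"array"},"grip":{"type":"number"},"grip_force":{"type":"number"}},"required":["increments"]}

```bash
ls; mkdir -p pics
cat > h.py <<'E'
import numpy as np, cv2
from cell import r
def snap(n):
    s=r.snapshot(n); return s
def ray(s,uv):
    K=np.array(s["camera_matrix"]);E=np.array(s["extrinsics"]);k=s["k1"]
    d=np.array([(uv[0]-K[0,2])/K[0,0],(uv[1]-K[1,2])/K[1,1]]);u=d.copy()
    for _ in range(30): u=d/(1+k*(u@u))
    R,t=E[:3,:3],E[:3,3]
    return -R.T@t, R.T@np.array([u[0],-u[1],-1.])
def plane(s,uv,z):
    c,d=ray(s,uv); return c+d*(z-c[2])/d[2]
def proj(s,p):
    K=np.array(s["camera_matrix"]);E=np.array(s["extrinsics"])
    q=E[:3,:3]@np.array(p,float)+E[:3,3]; u=np.array([q[0],-q[1]])/-q[2]; u=u*(1+s["k1"]*(u@u))
    return u*[K[0,0],K[1,1]]+K[:2,2]
E
python3 - <<'E'
from h import *
for n in("top","side"):
    s=snap(n); cv2.imwrite(f"pics/{n}0.png",cv2.resize(s["color"],None,fx=1.5,fy=1.5))
    print(n,np.round(ray(s,(256,192))[0]),np.round(ray(s,(256,192))[1],2),s["k1"],s["camera_matrix"])
E
```

```text
pics
top [ 480.   59. 1415.] [ 0.07 -0.01 -1.  ] -0.013134004291693532 [[437.59337309   0.         251.02722837]
 [  0.         437.59337309 192.83032051]
 [  0.           0.           1.        ]]
side [  59.  750. 1173.] [ 0.37 -0.52 -0.77] -0.011339290873003284 [[417.9155817    0.         252.55344026]
 [  0.         417.9155817  187.77850154]
 [  0.           0.           1.        ]]
```

View pics/top0.png

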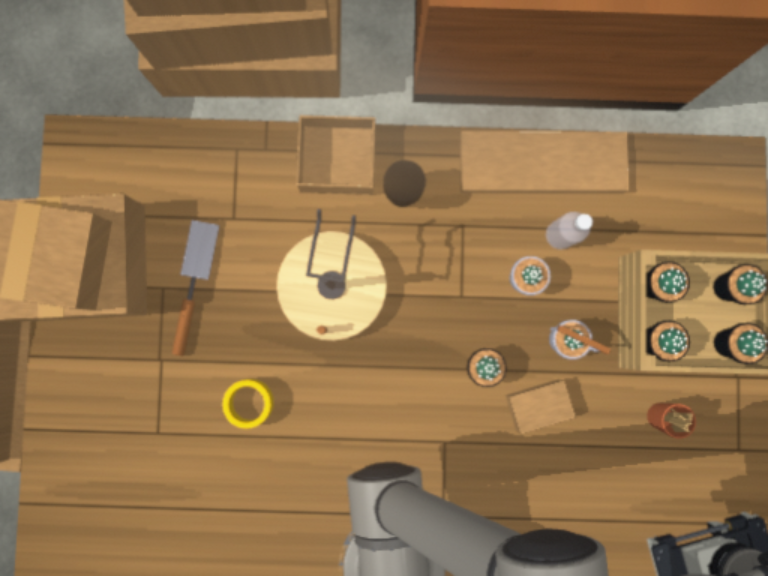

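View pics/side0.png

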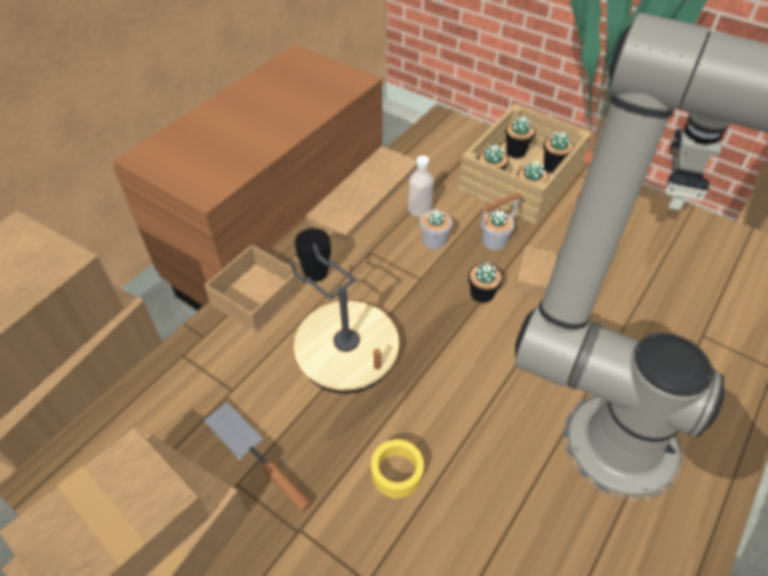

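The top view shows the stand at about (331,285) in the 1.5x picture, with its peg at (322,329), hook pointing up (+x), and the bailed pail at (572,339) with its bar running from (555,327) to (608,350). Next I measure them.

Run:
```python
from h import *
s=snap("top"); im=s["color"]; hsv=cv2.cvtColor(im,cv2.COLOR_BGR2HSV)
for n,(u,v) in dict(disc=(240,215),peg=(214,219),bar=(390,226),bar2=(397,230),post=(221,190),bench=(300,200)).items(): print(n,hsv[v,u])
t=snap("side"); ht=cv2.cvtColor(t["color"],cv2.COLOR_BGR2HSV)
def blobs(h,lo,hi,box,mn=8):
    m=cv2.inRange(h,np.array(lo),np.array(hi)); z=np.zeros_like(m); x0,y0,x1,y1=box; z[y0:y1,x0:x1]=m[y0:y1,x0:x1]
    n,l,st,c=cv2.connectedComponentsWithStats(z)
    return [(l==i,st[i],c[i]) for i in range(1,n) if st[i][4]>=mn]
b=max(blobs(hsv,(15,40,150),(35,150,255),(175,145,265,235)),key=lambda b:b[1][4])
c=max(cv2.findContours(b[0].astype(np.uint8),0,1)[0],key=cv2.contourArea)
P=np.array([plane(s,p[0],45)[:2] for p in cv2.convexHull(c)])
ce,rad=cv2.minEnclosingCircle(P.astype(np.float32)); print("disc",ce,rad)
w=np.linalg.lstsq(np.c_[2*P,np.ones(len(P))],(P**2).sum(1),rcond=None)[0]; print(w[:2],np.sqrt(w[2]+w[0]**2+w[1]**2))
for n,S,img in(("top",s,im),("side",t,t["color"])): pass
A=cv2.resize(im[120:250,180:430],None,fx=3.2,fy=3.2,interpolation=2)
B=cv2.resize(t["color"][120:260,190:390],None,fx=4,fy=4,interpolation=2)
cv2.imwrite("pics/a.png",A);cv2.imwrite("pics/b.png",B)
```

```text
disc [ 23  86 246]
peg [ 13 154 184]
bar [ 13 161 181]
bar2 [ 13 160 178]
post [13 72 88]
bench [ 17 134 141]
disc (613.1864013671875, 179.9484100341797) 155.78097534179688
[594.02233404 178.46454664] 136.251074520082
```

View pics/a.png

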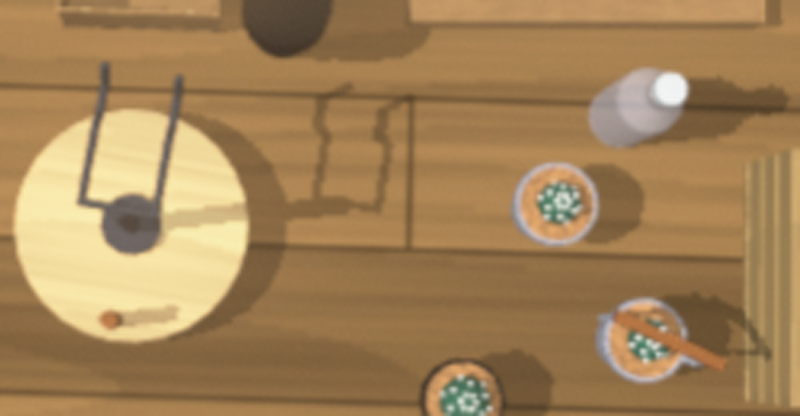

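View pics/b.png

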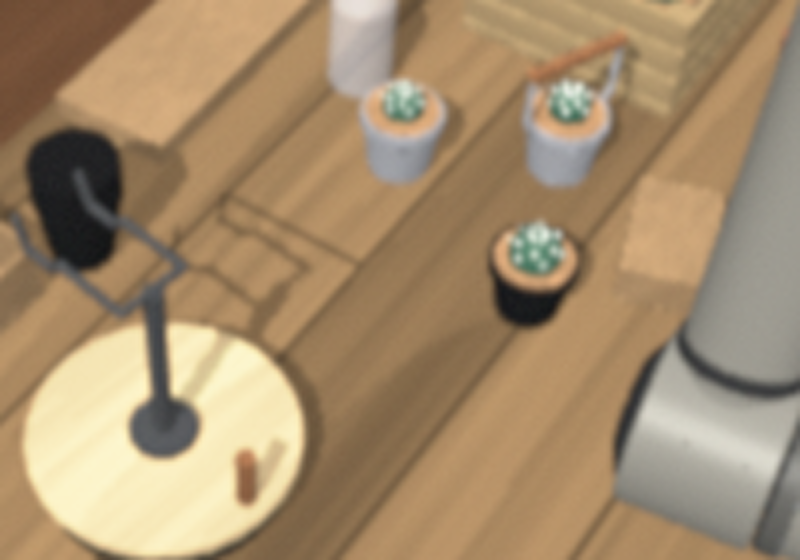

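The crops show the disc centred at about (131,225) in crop a, the peg at (110,320), the bar from (613,313) to (725,365), and in crop b the bar from (530,74) to (625,40) and the peg top at (245,455).

Run:
```python
from h import *
s=snap("top");t=snap("side");im=s["color"];hsv=cv2.cvtColor(im,cv2.COLOR_BGR2HSV)
fa=lambda u,v:np.array([180+(u+.5)/3.2-.5,120+(v+.5)/3.2-.5]); fb=lambda u,v:np.array([190+(u+.5)/4-.5,120+(v+.5)/4-.5])
m=cv2.inRange(hsv,np.array((15,40,195)),np.array((40,135,255)));m[:,:175]=0;m[:,265:]=0;m[:145]=0;m[235:]=0
m=cv2.morphologyEx(m,cv2.MORPH_OPEN,np.ones((5,5)))
c=max(cv2.findContours(m,0,1)[0],key=cv2.contourArea)
P=np.array([plane(s,p[0],45)[:2] for p in cv2.convexHull(c)]);print("disc",cv2.minEnclosingCircle(P.astype(np.float32)))
w=np.linalg.lstsq(np.c_[2*P,np.ones(len(P))],(P**2).sum(1),rcond=None)[0]; print(w[:2],np.sqrt(w[2]+w[0]**2+w[1]**2))
def tri(a,b):
    c1,d1=ray(s,a);c2,d2=ray(t,b);x=np.linalg.lstsq(np.c_[d1,-d2],c2-c1,rcond=None)[0]
    p,q=c1+x[0]*d1,c2+x[1]*d2;return (p+q)/2,np.linalg.norm(p-q)
# bar: mask
def pca(S,box,z):
    h=cv2.cvtColor(S["color"],cv2.COLOR_BGR2HSV);m=cv2.inRange(h,np.array((5,140,140)),np.array((15,255,255)));Z=np.zeros_like(m);x0,y0,x1,y1=box;Z[y0:y1,x0:x1]=m[y0:y1,x0:x1]
    n,l,st,ce=cv2.connectedComponentsWithStats(Z);i=1+np.argmax(st[1:,4]);R=cv2.minAreaRect(np.argwhere(l==i)[:,::-1].astype(np.float32));return st[i],ce[i],R,cv2.boxPoints(R)
for S,box in((s,(365,210,415,240)),(t,(315,125,350,142)),(s,(207,213,222,224)),(t,(245,228,258,250))):
    try:print(*pca(S,box,0)[:3])
    except Exception as e:print(e)
e1,e2=fa(615,315),fa(723,363);print("bar top ends z145",plane(s,e1,143),plane(s,e2,143))
print("tri ends",tri(e1,fb(532,72)),tri(e2,fb(623,42)))
print("tri",tri((e1+e2)/2,fb(578,57)))
print("pegtop",plane(s,fa(110,320),100), tri(fa(107,320),fb(245,455)))
print("tips",plane(s,fa(105,66),244),plane(s,fa(179,79),244),"disc c",plane(s,fa(131,225),45))
for n,p in dict(pot=(466,395),zinc=(556,204)).items(): print(n,plane(s,fa(*p),70))
print("spray cap",plane(s,fa(670,90),170),"stack top",plane(s,fa(290,15),118))
```

```text
disc ((585.6007080078125, 151.78790283203125), 115.26438903808594)
[585.51385997 151.6070825 ] 114.30895189361229
[373 218  34  19 145] [389.84137931 226.33793103] ((389.5941162109375, 226.3045654296875), (37.10791778564453, 4.905452728271484), 25.70995330810547)
attempt to get argmax of an empty sequence
[212 218   5   4  17] [214.11764706 219.58823529] ((214.0, 219.5), (3.0, 4.0), 90.0)
attempt to get argmax of an empty sequence
bar top ends z145 [ 508.72504671 -298.36471626  143.        ] [ 468.12488089 -397.23163551  143.        ]
tri ends (array([ 508.54003956, -296.41622822,  149.9884531 ]), np.float64(0.06878862529558231)) (array([ 468.25688337, -401.59884105,  130.40556566]), np.float64(0.5857828563887509))
tri (array([ 488.54410514, -348.71449305,  139.9986773 ]), np.float64(0.2582841597133323))
pegtop [490.75905942 163.48400405 100.        ] (array([491.23766316, 165.90991224, 109.74210294]), np.float64(1.515740205996448))
tips [703.68351165 164.07627584 244.        ] [694.51529265 101.19450341 244.        ] disc c [584.77198206 150.60695125  45.        ]
pot [ 429.67044444 -176.85376507   70.        ]
zinc [ 615.7492604  -260.60371952   70.        ]
spray cap [ 711.97733251 -338.4090634   170.        ] stack top [781.55661424   3.45410248 118.        ]
```

Run:
```python
from h import *
s=r.state();print({k:np.round(v,3) for k,v in s.items()})
from scipy.spatial.transform import Rotation as R
M=R.from_euler('xyz',s["eef_rot"],degrees=True).as_matrix();print(M.round(3))
```

```text
{'time_s': np.float64(0.3), 'joint_pos': array([-82.221,  19.611,  87.339,   0.   ,  73.075,  -8.365]), 'joint_velocities': array([-0.069, -0.114, -0.187,  0.011, -0.059, -0.054]), 'effort': array([  0.   , -43.074, -24.409,   0.072,   0.052,  -0.   ]), 'tcp_pos': array([ 145.985, -504.193,  226.511]), 'eef_rot': array([-1.79975e+02, -4.00000e-03,  1.61440e+01]), 'contact_force': array([ 0.141,  0.896, -0.837]), 'moment': array([0.002, 0.035, 0.03 ]), 'grip_force': np.float64(0.0), 'gripper_width': np.float64(0.999)}
[[ 0.961  0.278 -0.   ]
 [ 0.278 -0.961  0.   ]
 [ 0.    -0.    -1.   ]]
```

drive_tool:
  increments:
    - [0.8,0.7,0,0.3]
    - [0.8,0.7,0,0.3]
    - [0.8,0.7,0,0.3]
    - [0.8,0.7,0,0.3]
    - [0.8,0.8,0,0.3]
    - [0.8,0.9,0,0.3]
    - [0.8,0.9,0,0.3]
    - [0.8,0.9,0,0.3]
  grip: 0.4
  grip_force: 15

```text
time_s: 1.3
tcp_pos: [402.9, -251.1, 226.8]
eef_rot: [180.0, 0.0, 88.4]
contact_force: [-0.1, -0.1, 0.3]
gripper_width: 0.601
grip_force: 0.0
```

drive_tool:
  increments:
    - [0.2,0.9,0,0.3]
    - [0.2,0.9,0,0.3]
    - [0.3,0.9,0,0.3]
    - [0.3,0.9,0,0.3]
    - [0.3,0.9,0,0.3]
    - [0.3,0.9,0,0.3]
    - [0.3,0.9,0,0.3]
    - [0.3,0.9,0,0.3]

```text
time_s: 2.3
tcp_pos: [490.3, 36.9, 226.8]
eef_rot: [180.0, 0.0, 160.4]
contact_force: [1.9, -0.4, 0.9]
gripper_width: 0.6
grip_force: 0.0
```

drive_tool:
  increments:
    - [0,0.8,0,0.2]
    - [0,0.8,0,0.2]
    - [0,0.8,0,0]
    - [0,0.8,0,0]
    - [0,0,-1,0]
    - [0,0,-0.8,0]
    - [0,0,0,0]
    - [0,0,0,0]

```text
time_s: 3.3
tcp_pos: [490.8, 163.8, 155.9]
eef_rot: [180.0, 0.1, 172.1]
contact_force: [1.3, -0.2, 0.6]
gripper_width: 0.602
grip_force: 0.0
```

Run:
```python
from h import *
a=r.snapshot("side")["color"];cv2.imwrite("pics/c.png",cv2.resize(a[130:290,170:370],None,fx=3.5,fy=3.5))
```

```text
(no output)
```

View pics/c.png

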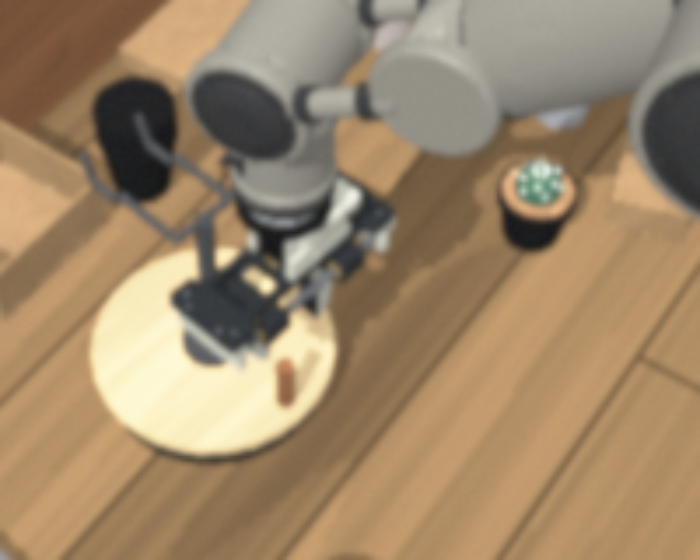

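The open fingers straddle the peg, which is at (285,383) below them. I'll descend and grip.

drive_tool:
  increments:
    - [0,0,-0.8,0]
    - [0,0,-0.8,0]
    - [0,0,-0.65,0]
    - [0,0,0,0]

```text
time_s: 3.85
tcp_pos: [489.7, 163.5, 64.5]
eef_rot: [-180.0, -0.1, 172.1]
contact_force: [1.0, 0.5, 0.4]
gripper_width: 0.601
grip_force: 0.0
```

drive_tool:
  increments:
    - [0,0,0,0]
    - [0,0,0,0]
    - [0,0,0,0]
    - [0,0,0,0]
  grip: 0.9
  grip_force: 12

```text
time_s: 4.35
tcp_pos: [490.2, 163.7, 65.2]
eef_rot: [180.0, 0.0, 172.1]
contact_force: [0.2, -0.2, -0.3]
gripper_width: 0.214
grip_force: 0.0
```

drive_tool:
  increments:
    - [0,0,0,0]
    - [0,0,0,0]
  grip: 1

```text
time_s: 4.6
tcp_pos: [490.2, 163.8, 65.1]
eef_rot: [180.0, 0.0, 172.1]
contact_force: [-0.8, 1.0, 3.4]
gripper_width: 0.193
grip_force: 12.0
```

Run:
```python
import numpy as np
a=np.radians(np.arange(172,72,-4.));P=95*np.c_[np.cos(a),np.sin(a)]
for d,x in zip(np.degrees(a),np.diff(P,axis=0)/40): print(round(d),x.round(3))
```

```text
172 [0.029 0.163]
168 [0.04  0.161]
164 [0.051 0.158]
160 [0.062 0.154]
156 [0.073 0.149]
152 [0.083 0.144]
148 [0.093 0.137]
144 [0.102 0.131]
140 [0.111 0.123]
136 [0.119 0.115]
132 [0.127 0.107]
128 [0.134 0.097]
124 [0.141 0.088]
120 [0.146 0.078]
116 [0.151 0.067]
112 [0.156 0.057]
108 [0.159 0.046]
104 [0.162 0.034]
100 [0.164 0.023]
96 [0.165 0.012]
92 [0.166 0.   ]
88 [ 0.165 -0.012]
84 [ 0.164 -0.023]
80 [ 0.162 -0.034]
```

drive_tool:
  increments:
    - [0.03,0.163,0,-0.133]
    - [0.04,0.161,0,-0.133]
    - [0.05,0.158,0,-0.133]
    - [0.062,0.154,0,-0.133]

```text
time_s: 5.1
tcp_pos: [497.4, 188.2, 65.1]
eef_rot: [-179.9, 0.0, 156.1]
contact_force: [-0.7, -6.0, 4.9]
gripper_width: 0.192
grip_force: 12.0
```

drive_tool:
  increments:
    - [0.073,0.15,0,-0.133]
    - [0.083,0.144,0,-0.133]
    - [0.093,0.137,0,-0.133]
    - [0.102,0.131,0,-0.133]

```text
time_s: 5.6
tcp_pos: [511.3, 210.7, 65.1]
eef_rot: [-179.9, 0.0, 140.1]
contact_force: [-1.6, -5.8, 5.9]
gripper_width: 0.197
grip_force: 12.0
```

drive_tool:
  increments:
    - [0.111,0.123,0,-0.133]
    - [0.119,0.115,0,-0.133]

```text
time_s: 5.85
tcp_pos: [520.3, 220.2, 65.1]
eef_rot: [-179.9, 0.0, 132.1]
contact_force: [-1.8, -5.1, 5.9]
gripper_width: 0.191
grip_force: 12.0
```

drive_tool:
  increments:
    - [0.127,0.107,0,-0.133]
    - [0.134,0.097,0,-0.133]

```text
time_s: 6.1
tcp_pos: [530.5, 228.4, 65.1]
eef_rot: [-179.9, 0.0, 124.2]
contact_force: [-2.1, -4.6, 5.6]
gripper_width: 0.195
grip_force: 12.0
```

drive_tool:
  increments:
    - [0.07,0.046,0,-0.067]
    - [0.071,0.043,0,-0.067]

```text
time_s: 6.35
tcp_pos: [536.1, 232.0, 65.0]
eef_rot: [-179.9, 0.0, 120.2]
contact_force: [-4.1, -4.6, 7.2]
gripper_width: 0.19
grip_force: 12.0
```

drive_tool:
  increments:
    - [0.073,0.04,0,-0.067]
    - [0.074,0.038,0,-0.067]

```text
time_s: 6.6
tcp_pos: [541.9, 235.1, 65.0]
eef_rot: [-179.9, 0.0, 116.2]
contact_force: [-3.4, -3.6, 6.9]
gripper_width: 0.193
grip_force: 12.0
```

drive_tool:
  increments:
    - [0.075,0.034,0,-0.067]
    - [0.076,0.032,0,-0.067]

```text
time_s: 6.85
tcp_pos: [547.9, 238.0, 65.1]
eef_rot: [-179.9, 0.0, 112.2]
contact_force: [-3.6, -3.3, 7.4]
gripper_width: 0.195
grip_force: 12.0
```

drive_tool:
  increments:
    - [0.077,0.029,0,-0.067]
    - [0.079,0.026,0,-0.067]

```text
time_s: 7.1
tcp_pos: [553.8, 240.2, 65.0]
eef_rot: [-179.9, 0.0, 108.2]
contact_force: [-5.9, -3.2, 8.0]
gripper_width: 0.192
grip_force: 12.0
```

drive_tool:
  increments:
    - [0.08,0.023,0,-0.067]
    - [0.08,0.022,0,-0.067]

```text
time_s: 7.35
tcp_pos: [560.4, 242.3, 65.0]
eef_rot: [-179.9, 0.0, 104.1]
contact_force: [-4.3, -2.6, 7.5]
gripper_width: 0.194
grip_force: 12.0
```

drive_tool:
  increments:
    - [0.081,0.018,0,-0.067]
    - [0.081,0.016,0,-0.067]

```text
time_s: 7.6
tcp_pos: [566.6, 243.7, 65.0]
eef_rot: [-179.9, 0.0, 100.1]
contact_force: [-5.9, -1.9, 8.1]
gripper_width: 0.19
grip_force: 12.0
```

drive_tool:
  increments:
    - [0.082,0.013,0,-0.067]
    - [0.082,0.01,0,-0.067]

```text
time_s: 7.85
tcp_pos: [573.7, 244.9, 65.1]
eef_rot: [-179.9, 0.0, 96.1]
contact_force: [-2.2, -0.1, 5.8]
gripper_width: 0.194
grip_force: 12.0
```

drive_tool:
  increments:
    - [0.083,0.007,0,-0.067]
    - [0.083,0.004,0,-0.067]

```text
time_s: 8.1
tcp_pos: [581.4, 245.5, 65.0]
eef_rot: [179.9, -0.0, 92.0]
contact_force: [-6.2, 0.4, 9.4]
gripper_width: 0.192
grip_force: 12.0
```

drive_tool:
  increments:
    - [0,0,0,0]
    - [0,0,0,0]

```text
time_s: 8.35
tcp_pos: [581.4, 245.5, 65.1]
eef_rot: [179.9, -0.0, 92.1]
contact_force: [1.3, 0.3, 4.6]
gripper_width: 0.196
grip_force: 12.0
```

drive_tool:
  increments:
    - [0.04,0,0,-0.033]
    - [0,0,0,0]

```text
time_s: 8.6
tcp_pos: [581.6, 245.4, 65.0]
eef_rot: [-179.9, 0.0, 91.1]
contact_force: [-3.5, 1.0, 7.9]
gripper_width: 0.194
grip_force: 12.0
```

drive_tool:
  increments:
    - [0.04,0,0,-0.033]
    - [0,0,0,0]

```text
time_s: 8.85
tcp_pos: [581.8, 245.3, 64.9]
eef_rot: [-179.7, 0.0, 90.1]
contact_force: [-8.2, -0.8, 10.6]
gripper_width: 0.197
grip_force: 12.0
```

drive_tool:
  increments:
    - [0.04,0,0,-0.033]
    - [0,0,0,0]

```text
time_s: 9.1
tcp_pos: [582.1, 245.2, 64.9]
eef_rot: [-179.6, 0.1, 89.1]
contact_force: [-13.3, -1.6, 13.8]
gripper_width: 0.195
grip_force: 12.0
```

Firm hold: the force climbs about 5 N per step while the peg hardly moves. I'll back off to the neutral point and release.

drive_tool:
  increments:
    - [-0.06,0,0,0.05]
    - [-0.06,0,0,0.05]
    - [0,0,0,0]

```text
time_s: 9.48
tcp_pos: [581.2, 245.0, 64.8]
eef_rot: [180.0, 0.0, 92.1]
contact_force: [0.6, -2.5, 4.6]
gripper_width: 0.191
grip_force: 12.0
```

drive_tool:
  increments:
    - [0,0,0,0]
    - [0,0,0,0]
    - [0,0,0,0]
    - [0,0,0,0]
  grip: 0.45

```text
time_s: 9.98
tcp_pos: [580.7, 245.4, 64.5]
eef_rot: [-180.0, 0.0, 92.1]
contact_force: [-0.7, 0.0, 0.7]
gripper_width: 0.537
grip_force: 0.0
```

drive_tool:
  increments:
    - [0,0,0.5,0]
    - [0,0,1,0]
    - [0,0,1,0]
    - [0,0,1,0]
    - [0,0,1,0]
    - [0,0,1,0]
    - [0,0,0,0]

```text
time_s: 10.85
tcp_pos: [582.1, 245.8, 288.7]
eef_rot: [179.6, -0.1, 92.1]
contact_force: [0.0, -0.3, -1.2]
gripper_width: 0.55
grip_force: 0.0
```

drive_tool:
  increments:
    - [-0.15,-0.9,0,-0.06]
    - [-0.15,-0.9,0,-0.06]
    - [-0.15,-0.9,0,-0.06]
    - [-0.15,-0.9,0,-0.06]
    - [-0.15,-0.9,0,-0.06]
    - [-0.15,-0.9,0,-0.06]
    - [-0.15,-0.9,0,-0.06]
    - [-0.15,-0.9,0,-0.06]

```text
time_s: 11.85
tcp_pos: [532.1, -43.7, 283.6]
eef_rot: [-179.9, -0.0, 77.7]
contact_force: [-0.0, -0.5, -0.3]
gripper_width: 0.548
grip_force: 0.0
```

Run:
```python
from h import *
s=snap("top")
c=np.array((389.594,226.305))
for h in (18,):
  for a in (24.5,25.7):
    d=h*np.array([np.cos(np.radians(a)),np.sin(np.radians(a))]);p,q=plane(s,c-d,143),plane(s,c+d,143);print((p+q)/2,p-q,np.degrees(np.arctan2(*(p-q)[[1,0]])))
A=cv2.resize(s["color"][150:240,170:330],None,fx=5,fy=5,interpolation=2);cv2.imwrite("pics/d.png",A)
print(r.state()["tcp_pos"],r.state()["eef_rot"])
```

```text
[ 486.43781701 -350.36973514  143.        ] [40.47375137 95.96203876  0.        ] 67.13152204811028
[ 486.43974129 -350.36722495  143.        ] [42.48109985 95.04454487  0.        ] 65.91727186983115
[531.59059524 -47.5403999  283.56396102] [-1.79898746e+02  1.57756573e-01  7.74639744e+01]
```

View pics/d.png

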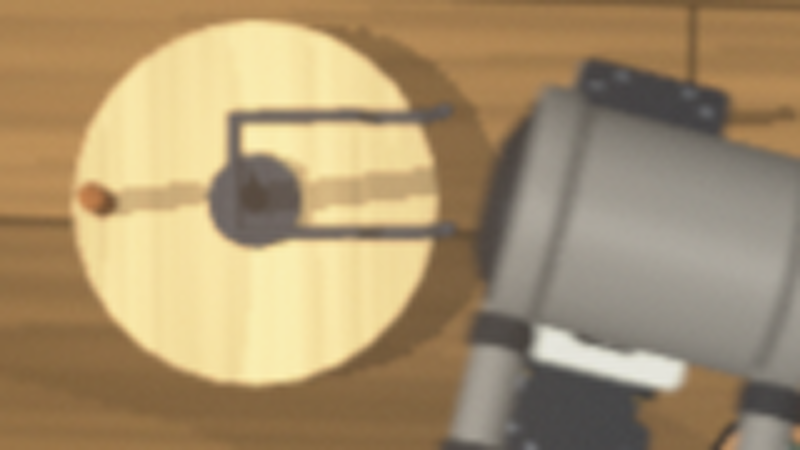

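The stand now shows the hook pointing right, with its tips at about (447,110) and (447,230) and the peg at (95,198).

drive_tool:
  increments:
    - [-0.14,-0.94,0,-0.046]
    - [-0.14,-0.94,0,-0.046]
    - [-0.14,-0.94,0,-0.046]
    - [-0.14,-0.94,0,-0.046]
    - [-0.14,-0.94,0,-0.046]
    - [-0.14,-0.94,0,-0.046]
    - [-0.14,-0.94,0,-0.046]
    - [-0.14,-0.94,0,-0.046]

```text
time_s: 12.9
tcp_pos: [487.6, -344.3, 283.6]
eef_rot: [-179.9, -0.0, 66.7]
contact_force: [-0.3, 0.3, 0.4]
gripper_width: 0.552
grip_force: 0.0
```

drive_tool:
  increments:
    - [0,0,-1,0]
    - [0,0,-1,0]
    - [0,0,0,0]

```text
time_s: 13.28
tcp_pos: [486.3, -341.9, 200.9]
eef_rot: [-179.5, -0.2, 66.7]
contact_force: [-0.5, -0.1, 0.7]
gripper_width: 0.553
grip_force: 0.0
```

Run:
```python
from h import *
s=snap("top");t=snap("side")
f=lambda u,v:np.array([170+(u+.5)/5-.5,150+(v+.5)/5-.5])
a,b=plane(s,f(447,110),244),plane(s,f(447,230),244);print("tips",a,b,"disc",plane(s,f(255,202),45),"peg",plane(s,f(97,198),105))
print(r.state()["tcp_pos"],r.state()["eef_rot"])
A=cv2.resize(s["color"][150:250,170:330],None,fx=4,fy=4,interpolation=2);B=cv2.resize(t["color"][110:210,270:370],None,fx=4,fy=4,interpolation=2)
cv2.imwrite("pics/e.png",B)
```

```text
tips [622.34391357  35.79850973 244.        ] [557.6240749   33.93414784 244.        ] disc [584.67425644 150.58389668  45.        ] peg [579.6221576  241.45129275 105.        ]
[ 488.37271963 -343.49974835  205.36946336] [1.79981158e+02 4.34588120e-03 6.67090806e+01]
```

View pics/e.png

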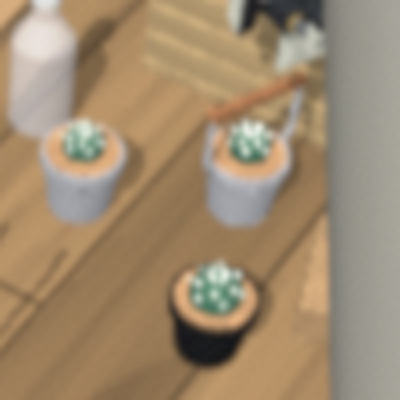

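The bar runs from (210,118) to (308,75) with the fingers above it. Now I descend and grip.

drive_tool:
  increments:
    - [-0.02,-0.15,-0.7,0]
    - [0,0,-0.7,0]
    - [0,0,-0.5,0]
    - [0,0,-0.2,0]
    - [0,0,0,0]

```text
time_s: 14.0
tcp_pos: [487.8, -349.8, 121.8]
eef_rot: [179.9, 0.0, 66.7]
contact_force: [0.4, -0.1, 0.9]
gripper_width: 0.548
grip_force: 0.0
```

drive_tool:
  increments:
    - [0,0,0,0]
    - [0,0,0,0]
    - [0,0,0,0]
    - [0,0,0,0]
    - [0,0,0,0]
    - [0,0,0,0]
  grip: 1
  grip_force: 35

```text
time_s: 14.75
tcp_pos: [487.4, -349.5, 120.8]
eef_rot: [180.0, 0.0, 66.7]
contact_force: [0.5, -0.4, 0.3]
gripper_width: 0.121
grip_force: 35.0
```

drive_tool:
  increments:
    - [0,0,0.2,0]
    - [0,0,0.45,0]
    - [0,0,0.6,0]
    - [0,0,0.6,0]
    - [0,0,0.6,0]
    - [0,0,0.4,0]
    - [0,0,0.2,0]
    - [0,0,0,0]

```text
time_s: 15.75
tcp_pos: [487.2, -349.5, 242.7]
eef_rot: [180.0, 0.0, 66.7]
contact_force: [-0.8, 0.1, -2.7]
gripper_width: 0.127
grip_force: 35.0
```

drive_tool:
  increments:
    - [0.1,0.2,0,-0.08]
    - [0.17,0.42,0,-0.13]
    - [0.17,0.42,0,-0.14]
    - [0.17,0.45,0,-0.14]
    - [0.17,0.45,0,-0.14]
    - [0.17,0.45,0,-0.14]
    - [0.17,0.45,0,-0.14]
    - [0.17,0.45,0,-0.14]

```text
time_s: 16.75
tcp_pos: [538.6, -217.0, 241.5]
eef_rot: [-179.9, 0.1, 35.1]
contact_force: [-0.2, 0.2, -2.1]
gripper_width: 0.125
grip_force: 35.0
```

drive_tool:
  increments:
    - [0.17,0.45,0,-0.14]
    - [0.17,0.45,0,-0.14]
    - [0.17,0.45,0,-0.14]
    - [0.17,0.45,0,-0.14]
    - [0.17,0.45,0,-0.14]
    - [0.17,0.4,0,-0.14]
    - [0.17,0.4,0,-0.12]
    - [0.17,0.24,0,-0.1]

```text
time_s: 17.75
tcp_pos: [593.0, -85.3, 241.4]
eef_rot: [-180.0, 0.1, 3.3]
contact_force: [0.1, 0.2, -2.3]
gripper_width: 0.126
grip_force: 35.0
```

drive_tool:
  increments:
    - [0,0,0,0]
    - [0,0,0,0]

```text
time_s: 18.0
tcp_pos: [592.8, -86.6, 242.1]
eef_rot: [-180.0, 0.1, 3.4]
contact_force: [0.1, 0.6, -2.6]
gripper_width: 0.126
grip_force: 35.0
```

Run:
```python
from h import *
t=snap("side");B=cv2.resize(t["color"][100:280,170:370],None,fx=3,fy=3,interpolation=2);cv2.imwrite("pics/f.png",B)
print(r.state()["tcp_pos"],r.state()["eef_rot"],r.state()["contact_force"])
```

```text
[592.83293129 -86.71655722 242.23929617] [-1.79997709e+02  6.23247872e-02  3.41715980e+00] [-0.89131252  0.47711202 -1.94785517]
```

View pics/f.png

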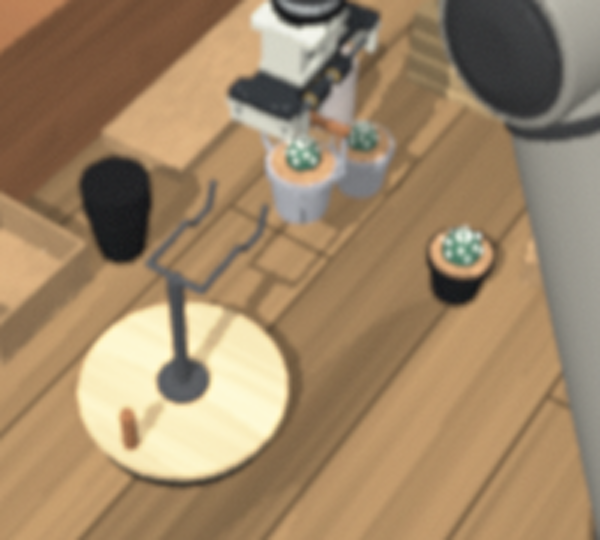

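The pail is upright at (303,185), facing the hook tips at (212,183) and (265,210). I'll move it in radially.

drive_tool:
  increments:
    - [-0.01,0.25,0,-0.02]
    - [-0.01,0.45,0,-0.02]
    - [-0.01,0.45,0,0]
    - [-0.01,0.45,0,0]
    - [-0.01,0.45,0,0]

```text
time_s: 18.68
tcp_pos: [591.2, -2.9, 242.8]
eef_rot: [180.0, -0.0, 2.2]
contact_force: [-0.8, 0.6, -2.8]
gripper_width: 0.122
grip_force: 35.0
```

drive_tool:
  increments:
    - [-0.01,0.4,0,0]
    - [-0.01,0.4,0,0]
    - [-0.01,0.35,0,0]
    - [-0.01,0.25,0,0]
    - [-0.01,0.17,0,0]
    - [0,0,0,0]
    - [0,0,0,0]

```text
time_s: 19.55
tcp_pos: [589.3, 58.1, 242.7]
eef_rot: [180.0, 0.0, 2.2]
contact_force: [-0.3, -0.1, -1.7]
gripper_width: 0.125
grip_force: 35.0
```

Run:
```python
from h import *
t=snap("side");s=snap("top");B=cv2.resize(t["color"][120:260,170:310],None,fx=4,fy=4,interpolation=2);cv2.imwrite("pics/g.png",B)
print(r.state()["tcp_pos"],r.state()["eef_rot"],r.state()["contact_force"])
```

```text
[589.30221822  58.03761383 242.71818016] [1.79985886e+02 2.22384008e-03 2.15731217e+00] [ 0.97575376 -0.94360322 -1.85366582]
```

View pics/g.png

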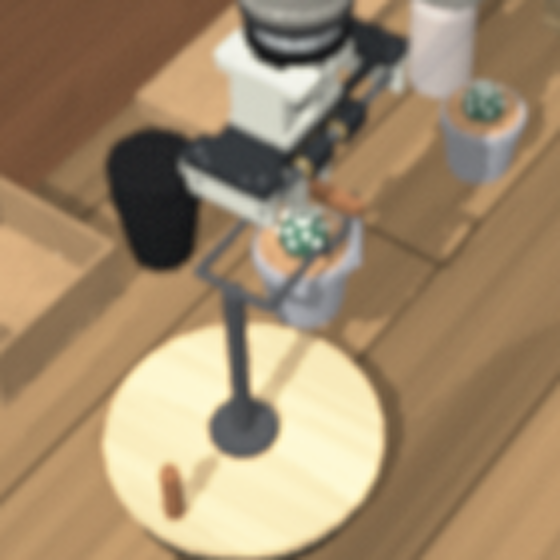

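The bail straddles the prongs, with the bar end at (335,198) above them. I'll lower slowly.

drive_tool:
  increments:
    - [0,0,-0.2,0]
    - [0,0,-0.25,0]
    - [0,0,-0.25,0]
    - [0,0,-0.15,0]
    - [0,0,0,0]

```text
time_s: 20.27
tcp_pos: [589.0, 58.6, 208.0]
eef_rot: [180.0, 0.1, 2.2]
contact_force: [-0.1, -0.3, -1.9]
gripper_width: 0.122
grip_force: 35.0
```

drive_tool:
  increments:
    - [0,0,-0.05,0]
    - [0,0,-0.05,0]
    - [0,0,0,0]

```text
time_s: 20.65
tcp_pos: [589.2, 58.6, 204.7]
eef_rot: [180.0, 0.0, 2.2]
contact_force: [0.3, 0.1, -2.3]
gripper_width: 0.125
grip_force: 35.0
```

drive_tool:
  increments:
    - [0,0,-0.03,0]
    - [0,0,0,0]

```text
time_s: 20.9
tcp_pos: [589.2, 58.5, 203.5]
eef_rot: [180.0, 0.0, 2.2]
contact_force: [-0.0, 0.4, -2.6]
gripper_width: 0.125
grip_force: 35.0
```

drive_tool:
  increments:
    - [0,0,-0.03,0]
    - [0,0,0,0]

```text
time_s: 21.15
tcp_pos: [589.4, 58.5, 202.7]
eef_rot: [180.0, -0.0, 2.2]
contact_force: [-0.4, -1.3, 0.9]
gripper_width: 0.123
grip_force: 35.0
```

Contact at bar height of about 222 mm, as expected. I'll release and withdraw straight up.

drive_tool:
  increments:
    - [0,0,0,0]
    - [0,0,0,0]
    - [0,0,0,0]
    - [0,0,0,0]
    - [0,0,0,0]
  grip: 0.6

```text
time_s: 21.78
tcp_pos: [589.3, 58.6, 202.3]
eef_rot: [180.0, -0.0, 2.2]
contact_force: [0.3, 0.3, 0.5]
gripper_width: 0.403
grip_force: 0.0
```

drive_tool:
  increments:
    - [0,0,0.2,0]
    - [0,0,0.4,0]
    - [0,0,0.6,0]
    - [0,0,0.8,0]
    - [0,0,0.8,0]
    - [0,0,0.8,0]

```text
time_s: 22.52
tcp_pos: [589.2, 58.5, 348.9]
eef_rot: [180.0, -0.1, 2.2]
contact_force: [0.3, -0.3, 0.1]
gripper_width: 0.395
grip_force: 0.0
```

drive_tool:
  increments:
    - [-0.3,-0.9,0,0]
    - [-0.3,-0.9,0,0]
    - [-0.3,-0.9,0,0]
    - [-0.3,-0.9,0,0]
    - [-0.3,-0.9,0,0]
    - [-0.3,-0.9,0,0]
    - [-0.3,-0.9,0,0]
    - [0,0,0,0]

```text
time_s: 23.52
tcp_pos: [504.6, -195.6, 347.5]
eef_rot: [179.9, -0.1, 2.0]
contact_force: [-0.4, 0.5, -0.4]
gripper_width: 0.399
grip_force: 0.0
```

Run:
```python
from h import *
t=snap("side");s=snap("top")
A=cv2.resize(s["color"][130:240,170:290],(400,367));B=cv2.resize(t["color"][140:260,180:310],(398,367));cv2.imwrite("pics/h.png",np.hstack([A,B]))
```

```text
(no output)
```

View pics/h.png

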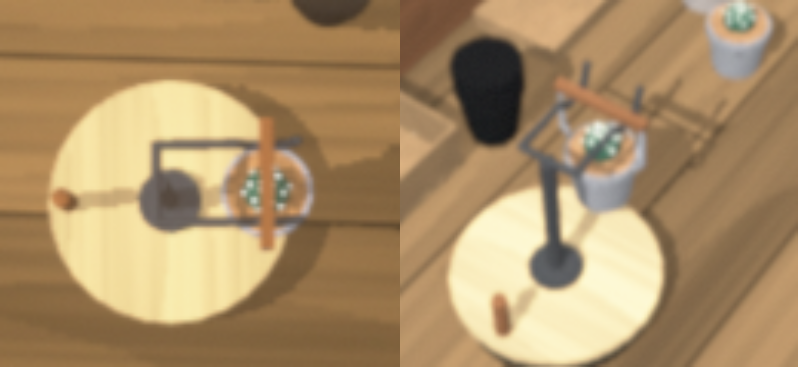

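The bar at (266,183) lies across both prongs, the pail hangs upright, and the peg is still at its clicked angle.

```bash
python3 -c "
from cell import r
print(r.job_done())"
```

```text
the job is handed in; nothing more can be done
None
```

The stand is turned clockwise into its click, the pail hangs upright by its bail on both prongs with the gripper clear, and I handed the job in at about 24 s; no verdict came back.

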